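# Wind a drive down and switch its selector to off

### The arm

A 6-joint arm with a two-finger parallel gripper is mounted at the origin on the work surface. World frame = base frame: x ahead of the robot, y to its left, z up, the work surface at z = 0. Lengths are in m, angles in degrees, forces in N, time in s.
With the tool pointing down it reaches from about 0.4 to 0.825 m from the base axis. Payload 7 kg.
Tool frame: the origin (TCP) lies midway between the tips of the shut fingers; the grasp point (between the pads) lies 19 mm behind it; z points along the fingers, y is the line along which they close (so a half turn about z gives the same grasp; the last joint's range is limited). The gripper opens to 88 mm and grips with 3 to 60 N. Pads are 19 mm wide; open, the fingers measure 130 mm over their backs; the gripper's body (78 mm by 193 mm) begins 47 mm behind the grasp point.
Start: joints at [91.45, 20.546, 0.682, 0, -70.136, -16.507], TCP at [0.175, 0.652, 0.227] pointing down, gripper open.
Joint ranges: [-176.03, 176.03], [-82.01, 121.73], [-58.28, 71.71], [-173.87, 95.51], [-174.79, -0.11], [-173.66, 173.66]. Speed limits (degrees/s): [136.94, 136.94, 172.46, 180, 180, 180].

### API

Orientations are given as [roll, pitch, yaw] about the fixed x, y, z axes, in that order (R = Rz(yaw) Ry(pitch) Rx(roll)).
In Python, from plant import ctrl gives the robot as it stands.
- The arm moves only by the tool arm_command, never from a script. Its argument "steps" is a list of rows, each an object with "translation": the shift along the tool's x, y, z in mm, a list of three; "rotation": the turn, a rotation vector about the tool's x, y, z in units of 5 degrees (1.0 is 5 degrees), a list of three; "claw": the finger opening in mm, from 0 to 87.6. In form: [{"translation": [x, y, z], "rotation": [rx, ry, rz], "claw": claw}, ...]. A call has 1 to 5 rows; each row is the pose to reach, as a shift and turn from the pose commanded when the call began, along the tool's axes at that moment; what a row does not reach only later rows make up. A row lasts 1/10 s, in which the tool goes at most 50 mm and 8.59 degrees, less where a joint would pass 70% of its speed; a pose out of reach is approached as far as the arm can. A call with a gripper value outside its range is refused whole. The fingers move at their own pace and stop on an object; the grip force is fixed at half the most. Time passes only in rows, so rows that repeat a pose let the fingers close. It gives the time, the measured TCP pose, the force, the opening and the grip force at its end, in the units of the state.
- ctrl.get_obs(): the state, without advancing time (a new reading comes with each control period).
- ctrl.snapshot(name): name is "scene" or "side" or "wrist"; returns (picture, depth): 384x512x3 uint8, red, green, blue; 384x512 float32, m along the optical axis (not along the pixel's ray), 0 where there is no reading.
- ctrl.calibration(name): a dict with "vertical_fov" (degrees; the focal length in pixels is half the picture's height over the tangent of half this angle, whatever the lens; pixels are square), "cx", "cy" (the principal point, pixels), "rvec" (rotation vector, rad) and "tvec" (3), from world to camera coordinates, as OpenCV has them; the wrist camera has in their place "hand_eye" (4x4, takes a point from camera to tool coordinates, whose origin is the TCP and whose axes are the flange's). Camera axes: x right, y down, z forward; pixel columns grow to the right and rows downward; lengths in m; the calibration is good to about 2 mm. A picture is of the moment at which its call begins: read the wrist's pose just before it. calibration takes no time and is no camera call.
- ctrl.close_job(): hands the job in; it is judged then, once.
The state is a dict: "clock": time; "joint_pos": joint angles; "qvel": joint speeds; "tau": joint torques, N m; "tool_pos": TCP position; "orientation": TCP orientation; "force": force on the tool from outside, world axes, zero at the start; "moment": the same for the moment, N m; "opening": finger opening in m; "gripper_force": force on a finger pad.
Only numpy, scipy, OpenCV 4.12 (cv2) and the standard library are available. Lean on these libraries where they do the work, as an engineer would, in place of code of your own. Each camera call takes 0.05 s, during which the arm holds its last target. There are 200 camera calls.

### The job

Shut down the mixer drive on the grey controller: first turn its black speed knob anticlockwise all the way down to zero, then bring the red selector lever out of forward and leave it resting by itself in its off notch. Feel for the notch, because it is narrow and not exactly upright, and never throw the lever across into reverse. Leave the wash bottle, beaker and tube rack where they stand.

Things in the scene. Friction and masses are not known exactly. Their poses are not given: they have to be found in the camera images.
- controller: Grey controller box, fixed to the bench: 130 mm along its x, 280 mm along its y, top panel 101 mm above the bench. Origin at the centre of its underside, z up, y along its length from the knob's end to the lever's end. Selector at y = +70 mm, knob at y = -85 mm.
- selector_pivot (a point): Pivot of the selector lever, 95 mm above the bench (6 mm under the top panel); axes as the box's. The lever swings in this y-z plane: towards +y is forward (green dot), towards -y is reverse (red dot), off lies in between. Stops at 0.5 rad from upright on both sides (handle centre 48 mm to the side).
- lever_handle (a point): Centre of the red cross-bar grip on top of the selector lever, 100 mm from the pivot; z points out along the lever, so it shows the lean. The grip is a round bar, 24 mm diameter, 60 mm long along x, that turns freely on its own axis, on a 13 mm round steel stem (a T shape). Starts in forward, leaning 0.5 rad to +y against its stop.
- upright_mark (a point): Point 100 mm straight above the pivot, fixed to the box: where the handle's centre is when upright. The off notch lies up to 0.22 rad (22 mm) to either side of it, different on every unit and not visible. It catches the lever only within about 0.06 rad (6 mm) of its middle; released anywhere else, the lever is sprung to the stop of that side.
- selector: The selector lever; origin at the pivot, z along it. Pushed slowly out of forward, it resists at the handle with 3 to 9 N that fades; from 0.17 rad before the notch a sharp rise to 7 to 13 N, falling to nothing over 5 to 10 mm as it tops a ridge and drops into the notch, some 6 mm ahead of the pusher. 4 to 6 N more would push it on out of the notch into reverse.
- speed (a joint): Angle of the speed knob in rad: 0 is zero speed (end stop), growing as it is turned clockwise seen from above. It starts at 0.7 to 1.3.
- speed_grip (a point): On the vertical axis of the black speed knob, at the height to grip (37 mm above the controller's top panel). The grip is an upright bar 47 mm long along this point's x axis, 14 mm thick along its y, from 12 to 44 mm above the panel, and turns with the knob. Light friction (0.04 N m) holds it where it is left.
- bottle_center (a point): Bystander: centre, half-way up, of a white wash bottle with a blue cap, 68 mm diameter, 170 mm tall, standing loose on the bench.
- beaker_center (a point): Bystander: centre, half-way up, of an empty glass beaker, 80 mm across at the rim, 95 mm tall, standing loose on the bench.
- rack_center (a point): Bystander: steel test-tube rack, 200 mm along its x, 66 mm along its y, 120 mm tall to the top of the blue tube caps, loose on the bench; point at its centre, 40 mm above the bench.

How it is judged:
By the outcome, as a careful person would: the job done as asked, in the order asked, and still so for the second after the job is handed in, with the robot touching nothing.
It also fails if it takes over 72 s, if anything falls off the work surface, if the arm or the gripper's body presses on something with over 40 N, if the wrist force passes 120 N, or if a joint passes its speed limit or range.

## Working session

There is one attempt and no reset: what is moved stays moved. The work goes in short steps, Python scripts to look and compute and a tool call to move; the robot and the scene stay as the last step left them, time stands still between calls to the robot, and variables do not carry over. Pictures are saved under pics/ and viewed, at most 10 in all, crops included, and the job is handed in when it is done.

Besides the shell and the picture viewer there is one more tool, called after ">>>" as name([rows], argument=value, ...), one row to a line, values as JSON. arm_command: Moves the arm, as the interface text tells. Its arguments: {"type":"object","properties":{"steps":{"type":"array"}},"required":["steps"]}

```bash
mkdir -p pics
cat > h.py <<'E'
import numpy as np, cv2
from plant import ctrl
from scipy.spatial.transform import Rotation as R
def snap(n,f=None):
    o=ctrl.get_obs(); im,d=ctrl.snapshot(n)
    if f: cv2.imwrite('pics/'+f,im[:,:,::-1])
    return o,im,d
def cam(n,o):
    c=ctrl.calibration(n); f=192/np.tan(np.radians(c['vertical_fov'])/2)
    if n=='wrist':
        T=np.eye(4);T[:3,:3]=R.from_euler('xyz',o['orientation'],degrees=True).as_matrix();T[:3,3]=o['tool_pos']
        M=T@np.array(c['hand_eye'])
    else:
        r=cv2.Rodrigues(np.array(c['rvec'],float))[0];M=np.eye(4);M[:3,:3]=r.T;M[:3,3]=-r.T@np.array(c['tvec']).ravel()
    return f,c['cx'],c['cy'],M
def cloud(n,o,d):
    f,cx,cy,M=cam(n,o); v,u=np.mgrid[:384,:512]
    p=np.stack([(u-cx)/f*d,(v-cy)/f*d,d],-1)
    return p@M[:3,:3].T+M[:3,3]
E
python3 - <<'E'
from h import *
ims=[]
for n in ['scene','side','wrist']:
    o,im,d=snap(n); ims.append(im); np.savez(f'/tmp/{n}.npz',im=im,d=d)
    print(n,ctrl.calibration(n),(d>0).mean())
print(o)
a=np.hstack(ims[:2]);cv2.imwrite('pics/a.png',cv2.resize(a,(800,300))[:,:,::-1]);cv2.imwrite('pics/w.png',ims[2][:,:,::-1]);
E
```

```text
scene {'vertical_fov': 45.68159142625213, 'cx': 255.2293626861349, 'cy': 198.3404665182645, 'rvec': array([ 2.4599607 ,  0.66844758, -0.21664019]), 'tvec': array([-0.51073276, -0.10834804,  1.40680288])} 0.9960072835286459
side {'vertical_fov': 45.138242325949804, 'cx': 261.2704396521152, 'cy': 188.9882251153405, 'rvec': array([ 2.35654955, -0.44293033,  0.18487904]), 'tvec': array([-0.49383859,  0.28580182,  1.17598933])} 0.9958597819010416
wrist {'vertical_fov': 70.25126224290491, 'cx': 257.60085243980933, 'cy': 193.68524422124528, 'hand_eye': array([[-1.01958850e-03, -9.68147460e-01, -2.50378627e-01,
         6.66952851e-02],
       [ 9.99999417e-01, -8.97924394e-04, -6.00149806e-04,
         5.25655820e-04],
       [ 3.56212433e-04, -2.50379093e-01,  9.68147810e-01,
        -1.57239835e-01],
       [ 0.00000000e+00,  0.00000000e+00,  0.00000000e+00,
         1.00000000e+00]])} 0.9623616536458334
{'clock': 0.1, 'joint_pos': array([ 9.14499357e+01,  2.05867501e+01,  6.38608137e-01, -1.86088785e-02,
       -7.01367915e+01, -1.65056844e+01]), 'qvel': array([-0.01900252, -0.05692394,  0.14481194,  0.11177604,  0.18257531,
       -0.01320261]), 'tau': array([-1.14977578e-03, -5.84166741e+01,  2.93750274e+01,  7.01546699e+00,
        1.01659991e-02, -5.35720562e-05]), 'tool_pos': array([0.17525836, 0.6513841 , 0.22571705]), 'orientation': array([ 1.79913596e+02, -7.35920361e-03, -1.50620790e+01]), 'force': array([ 0.27586433,  1.46318332, -0.62164091]), 'moment': array([-0.01343166,  0.03187187,  0.00987484]), 'gripper_force': 0.0, 'opening': 0.087668668705861}
```

View pics/a.png

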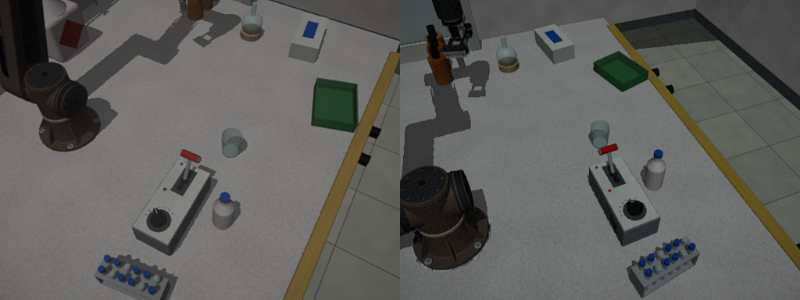

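View pics/w.png

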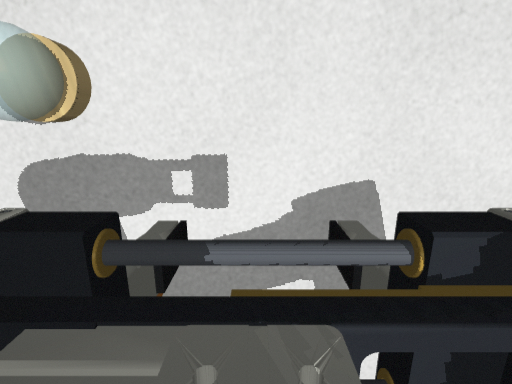

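The scene view shows the controller with the red grip at about (243,198) and the knob at (200,278) in full-resolution pixels. The bottle is beside the box, the beaker is past the lever's end, and the rack is past the knob's end. The wrist view shows only bench.

```bash
cat > m.py <<'E'
from h import *
o=ctrl.get_obs()
for n in ['scene','side']:
    z=np.load(f'/tmp/{n}.npz');im,d=z['im'],z['d'];P=cloud(n,o,d);hsv=cv2.cvtColor(im,cv2.COLOR_RGB2HSV)
    reg=(np.hypot(P[...,0],P[...,1])<1.0)&(np.hypot(P[...,0],P[...,1])>.2)&(d>0)
    m=reg&(abs(P[...,2]-.101)<.006)
    k,l,s,c=cv2.connectedComponentsWithStats(m.astype('uint8'))
    i=1+np.argmax(s[1:,4]); q=P[l==i]; rc=cv2.minAreaRect((q[:,:2]*1000).astype('float32')); print(n,'top',rc,q[:,2].mean())
    ctr=np.array(rc[0])/1000
    near=reg&(np.hypot(P[...,0]-ctr[0],P[...,1]-ctr[1])<.22)
    red=near&((hsv[...,0]<8)|(hsv[...,0]>172))&(hsv[...,1]>150)&(P[...,2]>.13)
    q=P[red];print('red',len(q),q.mean(0),q.min(0),q.max(0)); x=cv2.minAreaRect((q[:,:2]*1000).astype('float32'));print(x)
    kn=near&(hsv[...,2]<70)&(P[...,2]>.132)&(P[...,2]<.155)
    q=P[kn];print('knob',len(q),q.mean(0),cv2.minAreaRect((q[:,:2]*1000).astype('float32')))
    b=reg&(P[...,2]>.02)&~near|(near&(P[...,2]>.02))
    k,l,s,c=cv2.connectedComponentsWithStats(b.astype('uint8'))
    for i in range(1,k):
        if s[i,4]>150:q=P[l==i];print('obj',s[i,4],q.min(0).round(3),q.max(0).round(3))
E
python3 m.py
```

```text
scene top ((557.8073120117188, -100.78108215332031), (130.0209197998047, 280.89599609375), 2.7837822437286377) 0.10192558430948453
red 176 [0.5514459  0.01263272 0.19246334] [0.52258064 0.00325243 0.18296952] [0.57926731 0.02352455 0.19883944]
((550.8103637695312, 13.291863441467285), (56.621490478515625, 18.539947509765625), 2.113037347793579)
knob 129 [ 0.57294612 -0.17568478  0.14418792] ((624.8131713867188, -115.38204193115234), (193.25242614746094, 167.46852111816406), 80.14171600341797)
obj 3541 [-0.489  0.256  0.02 ] [-0.268  0.698  0.261]
obj 540 [0.019 0.687 0.02 ] [0.2   0.992 0.233]
obj 876 [0.313 0.824 0.02 ] [0.413 0.914 0.174]
obj 273 [0.769 0.487 0.02 ] [0.865 0.639 0.055]
obj 823 [0.56  0.175 0.02 ] [0.639 0.259 0.1  ]
obj 6935 [ 0.487 -0.244  0.02 ] [0.629 0.042 0.199]
obj 1028 [ 0.675 -0.081  0.02 ] [ 0.741 -0.019  0.176]
obj 2973 [ 0.479 -0.407  0.021] [ 0.685 -0.311  0.126]
side top ((555.2959594726562, -100.19694519042969), (130.2936248779297, 280.20458984375), 2.490550994873047) 0.1013065258337211
red 175 [0.5487589  0.01038072 0.18941456] [ 0.52033025 -0.19038566  0.13461017] [0.57895367 0.02345801 0.19856106]
((553.94287109375, -83.693115234375), (58.554656982421875, 213.16018676757812), 2.4805550575256348)
knob 153 [ 0.57049193 -0.17001957  0.14234156] ((604.2801513671875, -112.79388427734375), (191.3252716064453, 165.690673828125), 76.90912628173828)
obj 3668 [0.01  0.549 0.02 ] [0.238 0.999 0.493]
obj 793 [0.311 0.826 0.02 ] [0.409 0.912 0.176]
obj 301 [0.763 0.486 0.02 ] [0.863 0.646 0.055]
obj 719 [0.558 0.178 0.02 ] [0.638 0.259 0.1  ]
obj 6229 [ 0.484 -0.243  0.02 ] [0.626 0.041 0.199]
obj 963 [ 0.671 -0.08   0.021] [ 0.737 -0.018  0.174]
obj 2969 [ 0.477 -0.406  0.02 ] [ 0.685 -0.308  0.126]
```

>>> arm_command([
  {"translation": [589,709,-73],"rotation": [0,0,0],"claw": 87},
  {"translation": [589,709,-73],"rotation": [0,0,0],"claw": 87},
  {"translation": [589,709,-73],"rotation": [0,0,0],"claw": 87},
  {"translation": [589,709,-73],"rotation": [0,0,0],"claw": 87},
  {"translation": [589,709,-73],"rotation": [0,0,0],"claw": 87},
])

```text
clock: 0.65
tool_pos: [0.2798, 0.4233, 0.2463]
orientation: [180.0, 0.0, -15.0]
force: [0.6, 1.0, 0.7]
opening: 0.0869
gripper_force: 0.0
```

Run:
```python
from h import *
o=ctrl.get_obs();print(o['tool_pos'],o['orientation'])
c=np.array([.5604,-.1854])
for n in ['scene','side']:
    z=np.load(f'/tmp/{n}.npz');P=cloud(n,o,z['d'])
    for lo,hi in [(.120,.16),(.138,.16)]:
        q=P[(np.hypot(P[...,0]-c[0],P[...,1]-c[1])<.04)&(P[...,2]>lo)&(P[...,2]<hi)];print(n,len(q),q.mean(0),q[:,2].max(),cv2.minAreaRect((q[:,:2]*1000).astype('float32')))
```

```text
[0.27975134 0.42327062 0.2462668 ] [ 1.79990171e+02  6.26552890e-04 -1.50347028e+01]
scene 150 [ 0.56436448 -0.18877596  0.14205686] 0.15124139837702033 ((563.455810546875, -183.11868286132812), (29.212980270385742, 47.16449737548828), 63.337158203125)
scene 124 [ 0.56269915 -0.18728733  0.14504102] 0.15124139837702033 ((561.8391723632812, -186.54656982421875), (13.562019348144531, 47.334781646728516), 50.749969482421875)
side 206 [ 0.55736076 -0.18661889  0.13773116] 0.14866215481453005 ((558.869140625, -184.9754638671875), (15.563580513000488, 47.600982666015625), 50.09250259399414)
side 118 [ 0.55860484 -0.18529301  0.14415923] 0.14866215481453005 ((559.0775756835938, -185.14974975585938), (15.563580513000488, 47.057655334472656), 50.09250259399414)
```

>>> arm_command([
  {"translation": [428,516,-54],"rotation": [0,0,4.92],"claw": 87},
  {"translation": [428,516,-54],"rotation": [0,0,4.92],"claw": 87},
  {"translation": [428,516,-54],"rotation": [0,0,4.92],"claw": 87},
  {"translation": [428,516,-54],"rotation": [0,0,4.92],"claw": 87},
  {"translation": [428,516,-54],"rotation": [0,0,4.92],"claw": 87},
])

```text
clock: 1.15
tool_pos: [0.3833, 0.1968, 0.2667]
orientation: [-180.0, 0.0, -39.6]
force: [2.3, 1.3, 0.3]
opening: 0.0868
gripper_force: 0.0
```

>>> arm_command([
  {"translation": [380,182,-33],"rotation": [0,0,0],"claw": 87},
  {"translation": [380,182,-33],"rotation": [0,0,0],"claw": 87},
  {"translation": [380,182,-33],"rotation": [0,0,0],"claw": 87},
  {"translation": [380,182,-33],"rotation": [0,0,0],"claw": 87},
  {"translation": [380,182,-33],"rotation": [0,0,0],"claw": 87},
])

```text
clock: 1.65
tool_pos: [0.4878, -0.0297, 0.2863]
orientation: [-180.0, -0.0, -39.6]
force: [1.2, 1.2, 1.0]
opening: 0.0872
gripper_force: 0.0
```

>>> arm_command([
  {"translation": [189,90,-16],"rotation": [0,0,0],"claw": 87},
  {"translation": [189,90,-16],"rotation": [0,0,0],"claw": 87},
  {"translation": [189,90,-16],"rotation": [0,0,0],"claw": 87},
  {"translation": [189,90,-16],"rotation": [0,0,0],"claw": 87},
  {"translation": [189,90,-16],"rotation": [0,0,0],"claw": 87},
])

```text
clock: 2.15
tool_pos: [0.5766, -0.2217, 0.3006]
orientation: [179.9, 0.1, -39.9]
force: [-0.6, -0.1, -0.1]
opening: 0.087
gripper_force: 0.0
```

Run:
```python
from h import *
o,im,d=snap('wrist','k.png');print(o['tool_pos'],o['orientation'],o['force'],o['moment'])
P=cloud('wrist',o,d);c=np.array([.5604,-.1854])
q=P[(np.hypot(P[...,0]-c[0],P[...,1]-c[1])<.04)&(P[...,2]>.138)&(P[...,2]<.16)];print(len(q),q.mean(0),q[:,2].max(),cv2.minAreaRect((q[:,:2]*1000).astype('float32')))
```

```text
[ 0.57657607 -0.22167059  0.3006128 ] [ 1.79903338e+02  5.87127860e-02 -3.98637219e+01] [-0.57075319 -0.11568608 -0.07900303] [ 0.09908406  0.01355969 -0.02072265]
425 [ 0.56142961 -0.18647898  0.14340491] 0.14577086323465 ((560.7100219726562, -185.3831024169922), (13.528823852539062, 46.323143005371094), 49.61039352416992)
```

View pics/k.png

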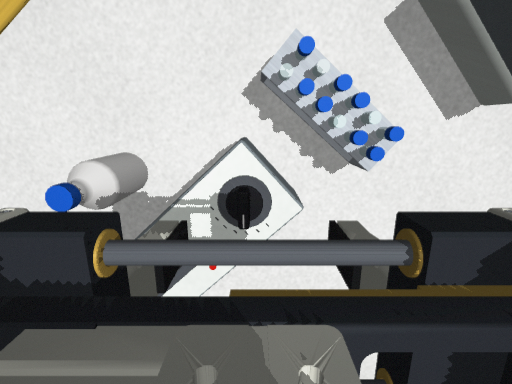

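The wrist view shows the knob at (243,200), with its bar along the tool's x axis as needed. The arm is about 37 mm past it, so I'll correct that and descend.

>>> arm_command([
  {"translation": [-33.6,-16.3,0],"rotation": [0,0,0],"claw": 60},
  {"translation": [-33.6,-16.3,50],"rotation": [0,0,0],"claw": 60},
  {"translation": [-33.6,-16.3,100],"rotation": [0,0,0],"claw": 60},
  {"translation": [-33.6,-16.3,150],"rotation": [0,0,0],"claw": 60},
  {"translation": [-33.6,-16.3,182],"rotation": [0,0,0],"claw": 60},
])

```text
clock: 2.7
tool_pos: [0.5578, -0.1823, 0.1166]
orientation: [179.9, 0.2, -39.6]
force: [0.6, -0.7, -0.1]
opening: 0.0605
gripper_force: 0.0
```

>>> arm_command([
  {"translation": [0,0,0],"rotation": [0,0,0],"claw": 60},
  {"translation": [0,0,0],"rotation": [0,0,0],"claw": 8},
  {"translation": [0,0,0],"rotation": [0,0,0],"claw": 8},
  {"translation": [0,0,0],"rotation": [0,0,0],"claw": 8},
  {"translation": [0,0,0],"rotation": [0,0,0],"claw": 8},
])

```text
clock: 3.2
tool_pos: [0.5609, -0.1835, 0.1216]
orientation: [-179.9, -0.1, -39.7]
force: [0.0, -0.4, -0.1]
opening: 0.0335
gripper_force: 0.0
```

>>> arm_command([
  {"translation": [0,0,0],"rotation": [0,0,0],"claw": 8},
  {"translation": [0,0,0],"rotation": [0,0,0],"claw": 8},
  {"translation": [0,0,0],"rotation": [0,0,0],"claw": 8},
])

```text
clock: 3.5
tool_pos: [0.5595, -0.1843, 0.1203]
orientation: [179.9, 0.0, -39.6]
force: [-3.6, -3.4, 3.7]
opening: 0.0136
gripper_force: 30.0
```

>>> arm_command([
  {"translation": [0,0,0],"rotation": [0,0,-1.4],"claw": 8},
  {"translation": [0,0,0],"rotation": [0,0,-2.8],"claw": 8},
  {"translation": [0,0,0],"rotation": [0,0,-4.2],"claw": 8},
  {"translation": [0,0,0],"rotation": [0,0,-5.6],"claw": 8},
  {"translation": [0,0,0],"rotation": [0,0,-7],"claw": 8},
])

```text
clock: 4.0
tool_pos: [0.5593, -0.1847, 0.1203]
orientation: [179.9, 0.1, -4.4]
force: [-3.2, -5.5, 3.4]
opening: 0.0137
gripper_force: 30.0
```

```bash
cat > s.py <<'E'
from plant import ctrl
o=ctrl.get_obs()
for k in ['clock','tool_pos','orientation','force','moment','opening','gripper_force']:print(k,o[k])
E
python3 s.py
```

```text
clock 4.0
tool_pos [ 0.55934189 -0.1846697   0.12031375]
orientation [ 1.79913024e+02  7.00154390e-02 -4.37967558e+00]
force [-3.2127648  -5.45505954  3.42425207]
moment [-2.08916143  1.12365826 -0.03536268]
opening 0.013704122185521635
gripper_force 29.99935805797577
```

>>> arm_command([
  {"translation": [0,0,0],"rotation": [0,0,-0.5],"claw": 8},
  {"translation": [0,0,0],"rotation": [0,0,-1],"claw": 8},
])

```text
clock: 4.2
tool_pos: [0.5593, -0.1847, 0.1203]
orientation: [179.9, 0.1, 0.4]
force: [-3.7, -5.5, 3.8]
opening: 0.0139
gripper_force: 30.0
```

```bash
python3 s.py
```

```text
clock 4.2
tool_pos [ 0.55931586 -0.18473801  0.12030026]
orientation [1.79914113e+02 8.09925392e-02 4.43826347e-01]
force [-3.70576117 -5.53430427  3.80351434]
moment [-2.16148485  1.12097611 -0.03618419]
opening 0.013885794683427842
gripper_force 30.000173449516296
```

>>> arm_command([
  {"translation": [0,0,0],"rotation": [0,0,-0.5],"claw": 8},
  {"translation": [0,0,0],"rotation": [0,0,-1],"claw": 8},
])

```text
clock: 4.4
tool_pos: [0.5593, -0.1848, 0.1203]
orientation: [179.9, 0.1, 5.4]
force: [-3.6, -5.8, 4.2]
opening: 0.0142
gripper_force: 31.0
```

```bash
python3 s.py
```

```text
clock 4.4
tool_pos [ 0.55933212 -0.18476059  0.12031919]
orientation [1.79930259e+02 7.97062140e-02 5.37909828e+00]
force [-3.61795412 -5.75557337  4.20504189]
moment [-2.19052505  1.46623217 -0.75277848]
opening 0.014242181339818196
gripper_force 30.988175868988037
```

>>> arm_command([
  {"translation": [0,0,0],"rotation": [0,0,0],"claw": 60},
  {"translation": [0,0,0],"rotation": [0,0,0],"claw": 60},
  {"translation": [0,0,0],"rotation": [0,0,0],"claw": 60},
  {"translation": [0,0,-30],"rotation": [0,0,0],"claw": 60},
  {"translation": [0,0,-80],"rotation": [0,0,0],"claw": 60},
])

```text
clock: 4.9
tool_pos: [0.5581, -0.1829, 0.1973]
orientation: [-179.9, 0.4, 5.3]
force: [1.2, -0.1, 0.5]
opening: 0.0486
gripper_force: 0.0
```

>>> arm_command([
  {"translation": [-40,0,-50],"rotation": [0,0,0],"claw": 60},
  {"translation": [-40,0,-80],"rotation": [0,0,0],"claw": 60},
  {"translation": [-40,0,-80],"rotation": [0,0,0],"claw": 60},
])

```text
clock: 5.2
tool_pos: [0.5221, -0.1879, 0.2868]
orientation: [179.8, -0.6, 5.4]
force: [0.8, -0.4, 0.6]
opening: 0.0597
gripper_force: 0.0
```

```bash
python3 s.py
python3 - <<'E'
from h import *
c=np.array([.5604,-.1854])
for n in ['wrist','side']:
    o,im,d=snap(n)
    P=cloud(n,o,d)
    q=P[(np.hypot(P[...,0]-c[0],P[...,1]-c[1])<.04)&(P[...,2]>.138)&(P[...,2]<.16)];print(len(q),q.mean(0),q[:,2].max(),cv2.minAreaRect((q[:,:2]*1000).astype('float32')))
E
```

```text
clock 5.2
tool_pos [ 0.5220739  -0.18786502  0.28680922]
orientation [179.84267315  -0.61347081   5.36045048]
force [ 0.83875322 -0.38468441  0.55154209]
moment [-0.01490338 -0.0469282  -0.02329856]
opening 0.05966557552218057
gripper_force 0.0
540 [ 0.56035897 -0.18487857  0.14360389] 0.14614968760530772 ((559.9790649414062, -184.9739990234375), (46.269264221191406, 13.95716667175293), 2.6027212142944336)
117 [ 0.55807434 -0.18545863  0.14416441] 0.1492799377868489 ((559.2000122070312, -183.59596252441406), (48.92716979980469, 16.532155990600586), 4.050531387329102)
```

The knob bar now lines up with the box x axis (2.6°) and is against its stop, so speed is at zero. Next is the lever: closed fingers, turned side-on, placed on its +y side.

>>> arm_command([
  {"translation": [51.4,-245.3,-10],"rotation": [0,0,8],"claw": 0},
  {"translation": [51.4,-245.3,-10],"rotation": [0,0,8],"claw": 0},
  {"translation": [51.4,-245.3,-10],"rotation": [0,0,8],"claw": 0},
  {"translation": [51.4,-245.3,-10],"rotation": [0,0,8],"claw": 0},
  {"translation": [51.4,-245.3,-10],"rotation": [0,0,8],"claw": 0},
])

```text
clock: 5.8
tool_pos: [0.5458, 0.0401, 0.2874]
orientation: [179.9, 0.1, -34.0]
force: [1.1, -1.1, 0.8]
opening: 0.0256
gripper_force: 0.0
```

>>> arm_command([
  {"translation": [0,0,0],"rotation": [0,0,8],"claw": 0},
  {"translation": [0,0,0],"rotation": [0,0,8],"claw": 0},
  {"translation": [0,0,0],"rotation": [0,0,8],"claw": 0},
  {"translation": [0,0,0],"rotation": [0,0,8],"claw": 0},
  {"translation": [0,0,0],"rotation": [0,0,8],"claw": 0},
])

```text
clock: 6.3
tool_pos: [0.5459, 0.0385, 0.287]
orientation: [179.8, 0.0, -74.0]
force: [0.9, -0.4, -0.1]
opening: 0.0006
gripper_force: 0.0
```

>>> arm_command([
  {"translation": [0,0,0],"rotation": [0,0,2.56],"claw": 0},
  {"translation": [0,0,0],"rotation": [0,0,2.56],"claw": 0},
  {"translation": [0,0,0],"rotation": [0,0,2.56],"claw": 0},
  {"translation": [0,0,0],"rotation": [0,0,2.56],"claw": 0},
])

```text
clock: 6.7
tool_pos: [0.546, 0.0383, 0.2878]
orientation: [179.9, -0.0, -86.3]
force: [-0.3, 1.0, -0.2]
opening: 0.0004
gripper_force: 0.0
```

```bash
python3 s.py
cat > lev.py <<'E'
from h import *
piv=np.array([.5529,-.0302]);a=np.radians(2.6);ex=np.array([np.cos(a),np.sin(a)]);ey=np.array([-np.sin(a),np.cos(a)])
for n in ['scene','side','wrist']:
    o,im,d=snap(n,'l_%s.png'%n)
    P=cloud(n,o,d);hsv=cv2.cvtColor(im,cv2.COLOR_RGB2HSV)
    m=(np.hypot(P[...,0]-piv[0],P[...,1]-piv[1])<.1)&((hsv[...,0]<8)|(hsv[...,0]>172))&(hsv[...,1]>140)&(P[...,2]>.15)
    q=P[m]
    if len(q)<20: print(n,len(q));continue
    r=q[:,:2]-piv; top=q[:,2]>np.percentile(q[:,2],80)
    print(n,len(q),"x'",(r@ex).min(),(r@ex).max(),"y' min/max/top",(r@ey).min(),(r@ey).max(),(r@ey)[top].mean(),'z',q[:,2].max())
t=np.array(o['tool_pos'][:2])-piv;print("tcp x'y'",t@ex,t@ey)
E
python3 lev.py
```

```text
clock 6.7
tool_pos [0.54603744 0.03826681 0.28776056]
orientation [ 1.79891613e+02 -2.57699649e-02 -8.63251174e+01]
force [-0.28912196  1.04225022 -0.22996152]
moment [ 0.06409535 -0.02303952  0.02409889]
opening 0.0003962047437464136
gripper_force 0.0
scene 179 x' -0.028788045202611655 0.028125746361867657 y' min/max/top 0.03450915475339253 0.053867673376304305 0.04614320099178676 z 0.1985133206144638
side 239 x' -0.051847117747250246 0.029409396064589494 y' min/max/top 0.02109108723171252 0.08946201403904744 0.0466069439395567 z 0.6838600322065225
wrist 1467 x' -0.030144014559697858 0.02886649420903713 y' min/max/top 0.000985017170169071 0.059267861390104766 0.047068415116345165 z 0.4455340350720785
tcp x'y' -0.0036389387467556955 0.06862895264766254
```

View pics/l_wrist.png

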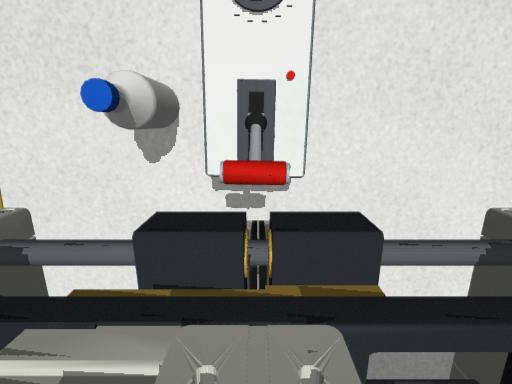

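The wrist view shows the red grip at (254,172), leaning towards the fingers. Its side faces y' 59 mm, so I'll back off a little and descend beside it.

>>> arm_command([
  {"translation": [-25,-5,0],"rotation": [0,0,0.2],"claw": 0},
  {"translation": [-25,-5,40],"rotation": [0,0,0.2],"claw": 0},
  {"translation": [-25,-5,80],"rotation": [0,0,0.2],"claw": 0},
  {"translation": [-25,-5,115],"rotation": [0,0,0.2],"claw": 0},
  {"translation": [-25,-5,115],"rotation": [0,0,0.2],"claw": 0},
])

```text
clock: 7.35
tool_pos: [0.5466, 0.0625, 0.1693]
orientation: [179.5, -0.1, -87.5]
force: [0.2, -0.7, -0.1]
opening: 0.0006
gripper_force: 0.0
```

>>> arm_command([
  {"translation": [5,0,0],"rotation": [0,0,0],"claw": 0},
  {"translation": [10,0,0],"rotation": [0,0,0],"claw": 0},
  {"translation": [15,0,0],"rotation": [0,0,0],"claw": 0},
  {"translation": [18,0,0],"rotation": [0,0,0],"claw": 0},
  {"translation": [18,0,0],"rotation": [0,0,0],"claw": 0},
])

```text
clock: 7.85
tool_pos: [0.5508, 0.0449, 0.1749]
orientation: [-179.9, 0.0, -87.5]
force: [-0.4, -0.0, 1.0]
opening: 0.0003
gripper_force: 0.0
```

```bash
python3 s.py
cat > t.py <<'E'
from plant import ctrl;import numpy as np
o=ctrl.get_obs();a=np.radians(2.6);ex=np.array([np.cos(a),np.sin(a)]);ey=np.array([-np.sin(a),np.cos(a)])
t=o['tool_pos'][:2]-np.array([.5529,-.0302]);print("x'y'",(t@ex*1e3).round(1),(t@ey*1e3).round(1),'z',o['tool_pos'][2].round(4),"Fy'",(o['force'][:2]@ey).round(2),o['force'].round(1),o['clock'])
E
python3 t.py
```

```text
clock 7.85
tool_pos [0.55080671 0.0449449  0.17485818]
orientation [-1.79919583e+02  2.93207433e-02 -8.75039061e+01]
force [-0.401939   -0.03995335  0.9636522 ]
moment [ 0.09631354 -0.04214358 -0.02588379]
opening 0.00031622483617865663
gripper_force 0.0
x'y' 1.3 75.2 z 0.1749 Fy' -0.02 [-0.4 -0.   1. ] 7.85
```

>>> arm_command([
  {"translation": [3,0,0],"rotation": [0,0,0],"claw": 0},
  {"translation": [6,0,0],"rotation": [0,0,0],"claw": 0},
  {"translation": [8,0,0],"rotation": [0,0,0],"claw": 0},
  {"translation": [10,0,0],"rotation": [0,0,0],"claw": 0},
  {"translation": [10,0,0],"rotation": [0,0,0],"claw": 0},
])

```text
clock: 8.35
tool_pos: [0.5511, 0.0365, 0.1739]
orientation: [-180.0, 0.1, -87.5]
force: [-1.2, 6.3, 0.1]
opening: 0.0006
gripper_force: 3.1
```

>>> arm_command([
  {"translation": [1,0,0],"rotation": [0,0,0],"claw": 0},
  {"translation": [2,0,0],"rotation": [0,0,0],"claw": 0},
  {"translation": [3,0,0],"rotation": [0,0,0],"claw": 0},
  {"translation": [3,0,0],"rotation": [0,0,0],"claw": 0},
])

```text
clock: 8.75
tool_pos: [0.5512, 0.0335, 0.1739]
orientation: [-180.0, 0.1, -87.4]
force: [-0.5, 6.0, 0.1]
opening: 0.0002
gripper_force: 3.1
```

```bash
python3 t.py
```

```text
x'y' 1.2 63.8 z 0.1739 Fy' 5.99 [-0.5  6.   0.1] 8.75
```

>>> arm_command([
  {"translation": [1,0,0],"rotation": [0,0,0],"claw": 0},
  {"translation": [2,0,0],"rotation": [0,0,0],"claw": 0},
  {"translation": [3,0,0],"rotation": [0,0,0],"claw": 0},
  {"translation": [3,0,0],"rotation": [0,0,0],"claw": 0},
])

```text
clock: 9.15
tool_pos: [0.5514, 0.0305, 0.1739]
orientation: [-180.0, 0.1, -87.4]
force: [-1.4, 5.3, -0.2]
opening: 0.0001
gripper_force: 2.8
```

>>> arm_command([
  {"translation": [1,0,0],"rotation": [0,0,0],"claw": 0},
  {"translation": [2,0,0],"rotation": [0,0,0],"claw": 0},
  {"translation": [3,0,0],"rotation": [0,0,0],"claw": 0},
  {"translation": [3,0,0],"rotation": [0,0,0],"claw": 0},
])

```text
clock: 9.55
tool_pos: [0.5515, 0.0274, 0.1739]
orientation: [-180.0, 0.1, -87.4]
force: [-0.5, 5.0, -0.1]
opening: 0.0007
gripper_force: 2.5
```

>>> arm_command([
  {"translation": [1,0,0],"rotation": [0,0,0],"claw": 0},
  {"translation": [2,0,0],"rotation": [0,0,0],"claw": 0},
  {"translation": [3,0,0],"rotation": [0,0,0],"claw": 0},
  {"translation": [3,0,0],"rotation": [0,0,0],"claw": 0},
])

```text
clock: 9.95
tool_pos: [0.5516, 0.0242, 0.1739]
orientation: [-180.0, 0.1, -87.4]
force: [0.3, 4.7, -0.2]
opening: 0.0007
gripper_force: 2.6
```

>>> arm_command([
  {"translation": [1,0,0],"rotation": [0,0,0],"claw": 0},
  {"translation": [2,0,0],"rotation": [0,0,0],"claw": 0},
  {"translation": [3,0,0],"rotation": [0,0,0],"claw": 0},
  {"translation": [3,0,0],"rotation": [0,0,0],"claw": 0},
])

```text
clock: 10.35
tool_pos: [0.5518, 0.0207, 0.174]
orientation: [-180.0, 0.0, -87.5]
force: [0.2, 4.9, -0.7]
opening: 0.0005
gripper_force: 2.4
```

>>> arm_command([
  {"translation": [1,0,0],"rotation": [0,0,0],"claw": 0},
  {"translation": [2,0,0],"rotation": [0,0,0],"claw": 0},
  {"translation": [3,0,0],"rotation": [0,0,0],"claw": 0},
  {"translation": [3,0,0],"rotation": [0,0,0],"claw": 0},
])

```text
clock: 10.75
tool_pos: [0.5519, 0.0173, 0.174]
orientation: [-180.0, -0.0, -87.5]
force: [0.4, 3.8, 0.5]
opening: 0.0005
gripper_force: 2.1
```

>>> arm_command([
  {"translation": [1,0,0],"rotation": [0,0,0],"claw": 0},
  {"translation": [2,0,0],"rotation": [0,0,0],"claw": 0},
  {"translation": [3,0,0],"rotation": [0,0,0],"claw": 0},
  {"translation": [3,0,0],"rotation": [0,0,0],"claw": 0},
])

```text
clock: 11.15
tool_pos: [0.552, 0.0143, 0.174]
orientation: [-180.0, -0.0, -87.5]
force: [0.4, 4.3, 0.2]
opening: 0.0003
gripper_force: 2.0
```

>>> arm_command([
  {"translation": [1,0,0],"rotation": [0,0,0],"claw": 0},
  {"translation": [2,0,0],"rotation": [0,0,0],"claw": 0},
  {"translation": [3,0,0],"rotation": [0,0,0],"claw": 0},
  {"translation": [3,0,0],"rotation": [0,0,0],"claw": 0},
])

```text
clock: 11.55
tool_pos: [0.552, 0.0112, 0.174]
orientation: [-180.0, -0.0, -87.5]
force: [1.2, 4.7, 1.0]
opening: 0.0008
gripper_force: 1.5
```

>>> arm_command([
  {"translation": [1,0,0],"rotation": [0,0,0],"claw": 0},
  {"translation": [2,0,0],"rotation": [0,0,0],"claw": 0},
  {"translation": [3,0,0],"rotation": [0,0,0],"claw": 0},
  {"translation": [3,0,0],"rotation": [0,0,0],"claw": 0},
])

```text
clock: 11.95
tool_pos: [0.552, 0.0082, 0.1739]
orientation: [180.0, -0.0, -87.5]
force: [1.1, 3.4, -1.2]
opening: 0.0005
gripper_force: 1.4
```

>>> arm_command([
  {"translation": [1,0,0],"rotation": [0,0,0],"claw": 0},
  {"translation": [2,0,0],"rotation": [0,0,0],"claw": 0},
  {"translation": [3,0,0],"rotation": [0,0,0],"claw": 0},
  {"translation": [3,0,0],"rotation": [0,0,0],"claw": 0},
])

```text
clock: 12.35
tool_pos: [0.5521, 0.0052, 0.1739]
orientation: [180.0, -0.0, -87.5]
force: [0.4, 2.4, 0.1]
opening: 0.0005
gripper_force: 1.4
```

>>> arm_command([
  {"translation": [1,0,0],"rotation": [0,0,0],"claw": 0},
  {"translation": [2,0,0],"rotation": [0,0,0],"claw": 0},
  {"translation": [3,0,0],"rotation": [0,0,0],"claw": 0},
  {"translation": [3,0,0],"rotation": [0,0,0],"claw": 0},
])

```text
clock: 12.75
tool_pos: [0.5522, 0.0022, 0.1739]
orientation: [180.0, -0.0, -87.5]
force: [0.9, 2.6, -0.0]
opening: -0.0001
gripper_force: 0.8
```

>>> arm_command([
  {"translation": [1,0,0],"rotation": [0,0,0],"claw": 0},
  {"translation": [2,0,0],"rotation": [0,0,0],"claw": 0},
  {"translation": [3,0,0],"rotation": [0,0,0],"claw": 0},
  {"translation": [3,0,0],"rotation": [0,0,0],"claw": 0},
])

```text
clock: 13.15
tool_pos: [0.5524, -0.0004, 0.1739]
orientation: [180.0, 0.0, -87.5]
force: [-1.1, 4.3, 0.6]
opening: 0.0006
gripper_force: 2.1
```

>>> arm_command([
  {"translation": [1,0,0],"rotation": [0,0,0],"claw": 0},
  {"translation": [2,0,0],"rotation": [0,0,0],"claw": 0},
  {"translation": [2,0,0],"rotation": [0,0,0],"claw": 0},
])

```text
clock: 13.45
tool_pos: [0.5525, -0.0016, 0.1738]
orientation: [-180.0, 0.1, -87.5]
force: [-2.0, 8.7, -0.2]
opening: 0.0008
gripper_force: 4.6
```

>>> arm_command([
  {"translation": [1,0,0],"rotation": [0,0,0],"claw": 0},
  {"translation": [2,0,0],"rotation": [0,0,0],"claw": 0},
  {"translation": [2,0,0],"rotation": [0,0,0],"claw": 0},
])

```text
clock: 13.75
tool_pos: [0.5527, -0.0038, 0.1738]
orientation: [-180.0, 0.1, -87.5]
force: [0.2, 5.5, -0.4]
opening: 0.0006
gripper_force: 3.1
```

Past the peak; I'll keep going in small steps.

>>> arm_command([
  {"translation": [0.7,0,0],"rotation": [0,0,0],"claw": 0},
  {"translation": [1.5,0,0],"rotation": [0,0,0],"claw": 0},
  {"translation": [1.5,0,0],"rotation": [0,0,0],"claw": 0},
])

```text
clock: 14.05
tool_pos: [0.5528, -0.0058, 0.1739]
orientation: [-180.0, 0.0, -87.5]
force: [-0.2, 5.1, 0.6]
opening: 0.0005
gripper_force: 2.3
```

>>> arm_command([
  {"translation": [0.7,0,0],"rotation": [0,0,0],"claw": 0},
  {"translation": [1.5,0,0],"rotation": [0,0,0],"claw": 0},
  {"translation": [1.5,0,0],"rotation": [0,0,0],"claw": 0},
])

```text
clock: 14.35
tool_pos: [0.5528, -0.008, 0.174]
orientation: [180.0, -0.0, -87.5]
force: [-0.4, 2.1, 0.6]
opening: 0.0002
gripper_force: 1.1
```

>>> arm_command([
  {"translation": [0.7,0,0],"rotation": [0,0,0],"claw": 0},
  {"translation": [1.5,0,0],"rotation": [0,0,0],"claw": 0},
  {"translation": [1.5,0,0],"rotation": [0,0,0],"claw": 0},
])

```text
clock: 14.65
tool_pos: [0.5528, -0.0095, 0.1739]
orientation: [180.0, -0.0, -87.5]
force: [-0.3, 1.0, -0.5]
opening: 0.0005
gripper_force: 0.0
```

Contact was lost, so the lever has probably dropped in. I'll check it with the cameras.

```bash
python3 lev.py; python3 t.py
```

```text
scene 212 x' -0.0281241152322753 0.02867492093324379 y' min/max/top -0.022148106832550103 0.00024383256307271823 -0.010267816232235757 z 0.21184576297725444
side 243 x' -0.05651430892240545 0.029873808059426177 y' min/max/top -0.021084170086734466 0.07193341957168485 0.010383019258438054 z 0.5973337821451679
wrist 4515 x' -0.03076138334355601 0.02891853070375212 y' min/max/top -0.046796773453935195 0.011085049498544552 -0.010163712564908283 z 0.3311728947030754
tcp x'y' 0.0008444968580189934 0.020861965599124056
x'y' 0.9 21.0 z 0.1739 Fy' 0.46 [-0.1  0.5  0.1] 14.8
```

The handle sits at y' ≈ -10 mm, about 9 mm ahead of the finger, so it's in the notch. I'll retreat and verify.

>>> arm_command([
  {"translation": [-10,0,0],"rotation": [0,0,0],"claw": 0},
  {"translation": [-30,0,0],"rotation": [0,0,0],"claw": 0},
  {"translation": [-60,0,-30],"rotation": [0,0,0],"claw": 0},
  {"translation": [-60,0,-80],"rotation": [0,0,0],"claw": 0},
  {"translation": [-60,0,-110],"rotation": [0,0,0],"claw": 0},
])

```text
clock: 15.3
tool_pos: [0.551, 0.0523, 0.2874]
orientation: [-179.8, 0.0, -87.4]
force: [1.5, 0.2, 1.0]
opening: 0.0004
gripper_force: 0.0
```

>>> arm_command([
  {"translation": [0,0,0],"rotation": [0,0,0],"claw": 0},
  {"translation": [0,0,0],"rotation": [0,0,0],"claw": 0},
  {"translation": [0,0,0],"rotation": [0,0,0],"claw": 0},
  {"translation": [0,0,0],"rotation": [0,0,0],"claw": 0},
  {"translation": [0,0,0],"rotation": [0,0,0],"claw": 0},
])

```text
clock: 15.8
tool_pos: [0.5499, 0.0508, 0.283]
orientation: [179.9, -0.0, -87.5]
force: [-0.2, -0.1, -0.3]
opening: 0.0004
gripper_force: 0.0
```

```bash
python3 lev.py; python3 t.py
python3 - <<'E'
from h import *
c=np.array([.56,-.185])
o,im,d=snap('side');P=cloud('side',o,d)
q=P[(np.hypot(P[...,0]-c[0],P[...,1]-c[1])<.04)&(P[...,2]>.138)&(P[...,2]<.16)];print(cv2.minAreaRect((q[:,:2]*1000).astype('float32')))
E
```

```text
scene 199 x' -0.028105011166541335 0.02954308081600655 y' min/max/top -0.022341517743699447 -0.0018634933745507905 -0.010768709573843498 z 0.21050966139110627
side 253 x' -0.04711229350467236 0.03180787023619161 y' min/max/top -0.02081365483130387 0.09263437026464397 0.06092006706955275 z 0.6811266249035388
wrist 2039 x' -0.030299084727185257 0.029036071222474 y' min/max/top -0.019474042436163977 0.013382774281148166 -0.00831856983729106 z 0.4406294430554043
tcp x'y' 0.0008563215017854959 0.08101481547962155
x'y' 0.9 81.0 z 0.2835 Fy' -0.36 [ 0.5 -0.3 -0.4] 15.95
((559.6151123046875, -184.84625244140625), (48.39412307739258, 16.54108428955078), 1.4362993240356445)
```

View pics/l_side.png

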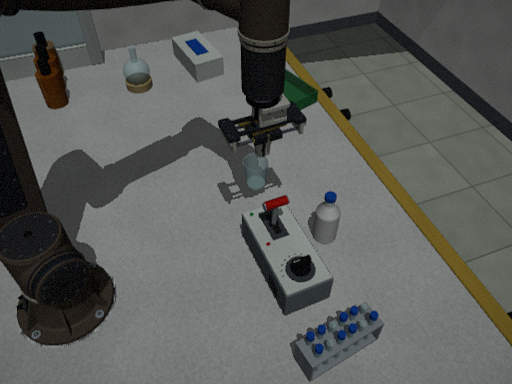

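The side view shows the lever resting nearly upright, with its grip at (275,203), and the knob at zero at (300,267). The bottle, beaker and rack are undisturbed and the gripper is clear of everything.

```bash
python3 -c "
from plant import ctrl;print(ctrl.close_job())"
```

```text
the job is handed in; nothing more can be done
None
```

I turned the speed knob anticlockwise to its zero stop, then eased the lever out of forward into its off notch, where it rests untouched. It never went into reverse, the bystanders were left alone, and I handed the job in at about 16 s.

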